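Free the eccentric cam and push the clamp slide home

ROBOT

A 7-joint arm with a two-finger parallel gripper is mounted at the origin on the work surface. World frame = base frame: x ahead of the robot, y to its left, z up, the work surface at z = 0. Lengths are in m, angles in rad, forces in N, time in s.
With the tool pointing down it reaches from about 0.4 to 0.875 m from the base axis. Payload 6.5 kg.
Tool frame: the origin (TCP) lies between the finger pads; the fingertips stand 17 mm ahead of it and the grasp point (between the pads) lies 2 mm behind it; z points along the fingers, y is the line along which they close (so a half turn about z gives the same grasp; the last joint's range is limited). The gripper opens to 88 mm and grips with 3 to 60 N. Pads are 18 mm wide; open, the fingers measure 123 mm over their backs; the gripper's body (75 mm by 187 mm) begins 45 mm behind the grasp point.
Start: joints at [-1.408, 0.536, -0.004, 1.538, 0.003, 1.067, -0.071], TCP at [0.147, 0.633, 0.222] pointing down, gripper open.
Joint ranges: [-2.7, 2.7], [-0.37, 2.16], [-1.27, 1.26], [0.24, 2.4], [-1.31, 4.45], [0.19, 1.91], [-2.76, 2.76]. Speed limits (rad/s): [2.39, 2.39, 3.14, 3.14, 3.14, 3.14, 3.14].

INTERFACE

Orientations are given as a unit quaternion [x, y, z, w].
In Python, from cell import get_obs, camera, job_done gives the robot as it stands.
- The arm moves only by the shell command python3 -m handwheel 'ROWS' [OPENING] [FORCE]. ROWS is JSON, a list of rows, each an object of numbers: "dx", "dy", "dz": the shift along the tool's x, y, z in units of 25 mm (1.0 is 25 mm); "ax", "ay", "az": the turn, a rotation vector about the tool's x, y, z in rad. In form: [{"dx": .., "dy": .., "dz": .., "ax": .., "ay": .., "az": ..}, ...]. A call has 1 to 12 rows; each row shifts and turns the commanded pose from where the row before left it, along the tool's axes as they then stand; what a row does not reach is not made up. A row lasts 1/12 s, in which the tool goes at most 41.7 mm and 7.16 degrees, less where a joint would pass 70% of its speed; a pose out of reach is approached as far as the arm can. A call is refused whole if a number of a shift passes 1 or a number of a turn 0.125, either way. A call with a gripper value outside its range is refused whole. OPENING is the closure, from -1 (fully open) to 1 (shut), set as the call begins (- or left out, the last holds). The fingers move at their own pace and stop on an object; FORCE is the grip in N (left out, the last holds). Time passes only in rows, so rows that do not move let the fingers close. It gives the time, the measured TCP pose, the force, the opening and the grip force at its end, in the units of the state.
- get_obs(): the state, without advancing time (a new reading comes with each control period).
- camera(name): name is "scene" or "side" or "wrist"; returns a dict with "img" (420x560x3 uint8, blue, green, red), "z_map" (420x560 float32, m along the optical axis (not along the pixel's ray), 0 where there is no reading), "fx", "fy", "cx", "cy" (pixels), "R" (3x3) and "t" (3): a world point X has camera coordinates R X + t. Camera axes: x right, y down, z forward; pixel columns grow to the right and rows downward; lengths in m; the calibration is good to about 2 mm. A picture is of the moment at which its call begins.
- job_done(): hands the job in; it is judged then, once.
The state is a dict: "t": time; "qpos": joint angles; "joint_velocities": joint speeds; "tau": joint torques, N m; "position": TCP position; "orientation": TCP orientation; "force": force on the tool from outside, world axes, zero at the start; "wrist_torque": the same for the moment, N m; "gripper_width": finger opening in m; "finger_force": force on a finger pad.
Only numpy, scipy, OpenCV 4.12 (cv2) and the standard library are available. Lean on these libraries where they do the work, as an engineer would, in place of code of your own. Each camera call takes 0.05 s, during which the arm holds its last target. There are 200 camera calls.

TASK

On the welding fixture, push the cam's blue handle round until the cam's low point (red mark) faces the lug of the slide; only then push the slide forward by its yellow plate until its nose has driven the square tube squarely home against the blue stop. Leave the cam at its low point and the slide forward. Just push with the fingers: lift nothing, do not touch the tube itself, and leave the offcut, the can and the magnet where they are.

Things in the scene. Friction and masses are not known exactly. Their poses are not given: they have to be found in the camera images.
- fixture: Grey steel plate fixed on the table, 400 x 400 x 12 mm, carrying the mechanism. Its x axis is 'forward' (the way the slide moves, away from the robot), y left, z up. Origin: at table height, 10 mm forward and 20 mm right of the plate's centre. The slide runs along y = 0 between two low rails (3 mm); the cam's vertical axis is at x = 0, y = 110 mm.
- cam (a joint): Angle of the steel eccentric cam (rad), positive anticlockwise from above, range -0.6 to 2.4. 0 = low point (red mark) points straight back (fixture -x) at the slide's lug; no detent or stop there. Starts at 1.2 to 2.2: turn it clockwise. Friction holds it; about 6 to 7 N sideways at the handle turns it. Away from 0 it blocks the lug before the tube is home; at 0 it leaves 2 mm to spare.
- cam_axis (a point): Point on the cam's vertical axis, at the top of the cam disc, 38 mm above the table. The disc has 36 mm radius and 22 mm thickness, its centre 16 mm off the axis: its edge is 20 mm from the axis at the low point, 52 mm at the high point. The dark pivot bolt stands 8 mm above the disc.
- handle (a point): Middle of the cam's blue handle: a vertical post, 18 mm diameter, 90 mm from the cam axis, top 109 mm above the table, on a flat arm (top 48 mm above the table); this point is 74 mm above the table. From the axis the post lies at angle 0.5 rad + cam angle, anticlockwise from fixture +x: at the start left or rear left, at cam 0 forward and a little left.
- slide (a joint): Travel of the aluminium slide (m), 0 = fully back, growing forward (fixture +x), limit 0.064; starts at 0 to 0.020. Its steel nose (56 mm wide) holds the tube home on the stop at about 0.055. With the cam's high point at the lug it is blocked at about 0.025. Friction about 3 N, plus about 3 N when pushing the tube; it stays where it is left.
- push_face (a point): Centre of the rear face of the slide's upright yellow push plate (60 mm wide, 10 mm thick, from 13 to 88 mm above the table): push here, forward. This point is 55 mm above the table and moves with the slide: fixture x = -130 mm + slide travel, y = 0.
- lug_face (a point): Middle of the front face of the aluminium lug (16 mm thick, 20 mm tall, top 36 mm above the table) that reaches left from the slide behind the cam; 26 mm above the table, at fixture x = -77 mm + slide travel, y = 110 mm. The lug ends at y = 140 mm.
- tube: The workpiece: a loose upright square steel tube, 60 x 60 mm, 4 mm wall, 70 mm tall, about 0.5 kg, on the fixture plate between the slide's nose and the stop; at the start 11 to 23 mm short of the stop and slightly turned. Origin: centre of its underside; axes parallel to its sides, z up. Home, its origin lies at fixture x = 45 mm.
- offcut: Bystander: loose upright offcut of square tube, 40 x 40 mm, 45 mm tall, on the right of the fixture plate. Origin: centre of its underside.
- can: Bystander: red can, 54 mm diameter, 90 mm tall, on the table right of the fixture. Origin: centre of its underside.
- magnet: Bystander: yellow square magnetic block, 70 x 70 x 20 mm, on the table left of the fixture. Origin: centre of its underside.
- stop_face (a point): Centre of the rear face of the blue stop, an upright wall fixed on the plate, 130 mm wide, 60 mm tall, 12 mm thick; at fixture x = 75 mm, y = -15 mm, 42 mm above the table.

How it is judged:
By the outcome, as a careful person would: the job done as asked, in the order asked, and still so for the second after the job is handed in, with the robot touching nothing.
It also fails if it takes over 56 s, if anything falls off the work surface, if the arm or the gripper's body presses on something with over 40 N, if the wrist force passes 120 N, or if a joint passes its speed limit or range.

## Working session

There is one attempt and no reset: what is moved stays moved. The work goes in short steps, Python scripts to look and compute and a shell command to move; the robot and the scene stay as the last step left them, time stands still between calls to the robot, and variables do not carry over. Pictures are saved under pics/ and viewed, at most 13 in all, crops included, and the job is handed in when it is done.

```bash
ls; mkdir -p pics; python3 - <<'E'
from cell import get_obs, camera
import cv2,numpy as np,pickle
o=get_obs();print({k:np.round(v,3) for k,v in o.items()})
for n in("scene","side"):
    c=camera(n);cv2.imwrite(f"pics/{n}0.png",c["img"]);pickle.dump(c,open(f"{n}0.pkl","wb"));print(n,-np.array(c["R"]).T@c["t"],np.round(c["R"],2).tolist())
E
```

```text
pics
{'t': np.float64(0.0), 'qpos': array([-1.408,  0.537, -0.004,  1.539,  0.003,  1.067, -0.071]), 'joint_velocities': array([ 0.   , -0.001, -0.   , -0.001,  0.002,  0.001,  0.001]), 'tau': array([-1.0000e-03, -5.7100e+01,  9.9000e-01, -2.5161e+01, -5.6000e-02,
        1.8000e-02,  0.0000e+00]), 'position': array([0.147, 0.632, 0.221]), 'orientation': array([ 0.114,  0.993, -0.001, -0.   ]), 'force': array([0.955, 0.292, 0.177]), 'wrist_torque': array([ 0.017,  0.007, -0.025]), 'finger_force': np.float64(0.0), 'gripper_width': np.float64(0.088)}
scene [ 1.14420963 -0.40143875  0.62688706] [[0.58, 0.82, 0.01], [0.5, -0.34, -0.79], [-0.64, 0.46, -0.61]]
side [-0.0268235  -0.78788542  0.88891513] [[0.81, -0.59, -0.01], [-0.37, -0.5, -0.78], [0.46, 0.63, -0.63]]
```

View pics/scene0.png

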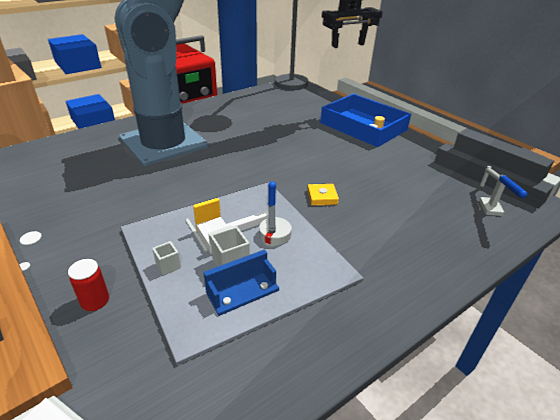

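View pics/side0.png

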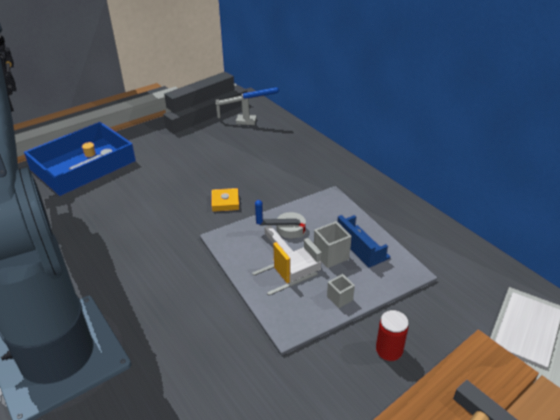

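The scene view shows the plate with corners at about (123,230), (272,184), (362,278) and (178,362). The blue handle is at (271,193), the red mark at (268,238), the yellow plate at (207,212), the tube at (230,245) and the stop at (240,283). In the side view the handle is at (259,212), the yellow plate at (282,262), the tube at (332,243) and the can at (392,335).

```bash
cat > h.py <<'E'
import cv2,numpy as np
def pts(c):
    z=c["z_map"];v,u=np.mgrid[:420,:560]
    P=np.stack([(u-c["cx"])/c["fx"]*z,(v-c["cy"])/c["fy"]*z,z],-1)
    W=(P-np.array(c["t"]))@np.array(c["R"]);W[z==0]=np.nan
    return W
def ray(c,u,v,h):
    R=np.array(c["R"]);o=-R.T@np.array(c["t"]);d=R.T@np.array([(u-c["cx"])/c["fx"],(v-c["cy"])/c["fy"],1])
    return o+d*(h-o[2])/d[2]
def masks(c):
    H=cv2.cvtColor(c["img"],cv2.COLOR_BGR2HSV)
    f=lambda a,b:cv2.inRange(H,a,b)>0
    return dict(blue=f((105,150,60),(125,255,255)),yellow=f((18,150,120),(30,255,255)),red=f((0,170,90),(6,255,255))|f((174,170,90),(180,255,255)))
E
python3 - <<'E'
from h import *
import pickle
for n in("scene","side"):
    c=pickle.load(open(n+"0.pkl","rb"));W=pts(c);M=masks(c)
    g=(abs(W[...,2]-.012)<.006)&(W[...,0]>.3)&(W[...,0]<1.1)&(c["img"].min(-1)>75)
    g=cv2.morphologyEx(g.astype(np.uint8),cv2.MORPH_OPEN,np.ones((3,3)))
    cs,_=cv2.findContours(g,0,1);k=max(cs,key=cv2.contourArea)
    q=np.array([ray(c,*p[0],.012)[:2] for p in k],np.float32)
    r=cv2.minAreaRect(q);print(n,"plate",r,cv2.boxPoints(r).round(3).tolist(), "z",np.nanmedian(W[g>0][:,2]))
    for k,(lo,hi) in dict(blue=(.055,.13),yellow=(.02,.12),red=(.02,.06)).items():
        nn,L,S,C=cv2.connectedComponentsWithStats(M[k].astype(np.uint8))
        for i in range(1,nn):
            if S[i,4]>8:
                w=W[L==i]; 
                if np.nanmedian(w[:,0])<.35 or np.nanmedian(w[:,0])>1.1 or abs(np.nanmedian(w[:,1]))>.5: continue
                print(k,S[i],C[i].round(1),"med",np.nanmedian(w,0).round(3),"min",np.nanpercentile(w,3,0).round(3),"max",np.nanpercentile(w,97,0).round(3))
E
```

```text
scene plate ((0.5736013054847717, -0.08494016528129578), (0.39849114418029785, 0.4039216637611389), 83.89879608154297) [[0.35199999809265137, -0.2619999945163727], [0.753000020980835, -0.3050000071525574], [0.7960000038146973, 0.09200000017881393], [0.39399999380111694, 0.13500000536441803]] z 0.011646429834999271
blue [500 175  28  23 260] [513.3 186.4] med [0.843 0.5   0.109] min [0.797 0.473 0.036] max [0.88  0.643 0.122]
blue [268 181   8  25 152] [271.6 193. ] med [0.523 0.053 0.082] min [0.516 0.047 0.049] max [0.527 0.062 0.108]
blue [ 204  250   75   66 2928] [240.  281.4] med [ 0.67  -0.132  0.029] min [ 0.655 -0.194  0.016] max [ 0.715 -0.072  0.072]
yellow [308 184  31  21 527] [322.7 194.3] med [0.532 0.213 0.019] min [0.483 0.177 0.002] max [0.562 0.253 0.021]
yellow [193 198  27  27 494] [206.5 210.5] med [ 0.479 -0.095  0.066] min [ 0.473 -0.122  0.04 ] max [ 0.483 -0.067  0.088]
red [266 233   6   4  17] [268.9 234.1] med [ 0.597 -0.007  0.038] min [ 0.592 -0.012  0.037] max [ 0.604 -0.002  0.04 ]
red [265 237   5   7  28] [267.  239.7] med [ 0.601 -0.014  0.026] min 
[... 380 characters left out ...]
7889999747276306, 0.09099999815225601], [0.38999998569488525, 0.1340000033378601]] z 0.011953029327354463
blue [255 200   8  24 138] [258.5 211.1] med [0.511 0.049 0.084] min [0.506 0.044 0.051] max [0.519 0.058 0.109]
blue [339 216  50  51 984] [363.8 243.6] med [ 0.653 -0.16   0.051] min [ 0.644 -0.197  0.018] max [ 0.709 -0.075  0.073]
yellow [211 188  28  23 512] [224.6 199.4] med [0.511 0.208 0.019] min [0.476 0.177 0.003] max [0.552 0.259 0.022]
yellow [273 243  17  40 391] [281.3 261.6] med [ 0.468 -0.099  0.062] min [ 0.465 -0.124  0.023] max [ 0.475 -0.069  0.089]
red [380 324  27  36 591] [391.9 344.1] med [ 0.509 -0.394  0.051] min [ 0.501 -0.402  0.01 ] max [ 0.53  -0.372  0.082]
```

```bash
python3 -m handwheel '[{"dx":-0.98,"dy":-0.95},{"dx":-0.98,"dy":-0.95},{"dx":-0.98,"dy":-0.95},{"dx":-0.98,"dy":-0.95},{"dx":-0.98,"dy":-0.95},{"dx":-0.98,"dy":-0.95},{"dx":-0.98,"dy":-0.95},{"dx":-0.98,"dy":-0.95},{"dx":-0.98,"dy":-0.95},{"dx":-0.98,"dy":-0.95}]' -1 10
python3 -m handwheel '[{"dx":-0.98,"dy":-0.95},{"dx":-0.98,"dy":-0.95},{"dx":-0.98,"dy":-0.95},{"dx":-0.98,"dy":-0.95},{"dx":-0.98,"dy":-0.95},{"dx":-0.98,"dy":-0.95},{"dx":-0.98,"dy":-0.95},{"dx":-0.98,"dy":-0.95},{"dx":-0.98,"dy":-0.95},{"dx":-0.98,"dy":-0.95}]'
python3 -m handwheel '[{"az":0.1},{"az":0.1},{"az":0.1},{"az":0.1},{},{}]'
python3 - <<'E'
from h import *
from cell import *
o=get_obs();print(o["position"],o["orientation"],o["qpos"].round(2) if hasattr(o["qpos"],"round") else o["qpos"])
c=camera("wrist");cv2.imwrite("pics/w1.png",c["img"])
W=pts(c);m=masks(c)
for k in("blue","red","yellow"):
    nn,L,S,C=cv2.connectedComponentsWithStats(m[k].astype(np.uint8))
    for i in range(1,nn):
        if S[i,4]>30:
            w=W[L==i];print(k,S[i],C[i].round(),np.nanmedian(w,0).round(3),np.nanpercentile(w,3,0).round(3),np.nanpercentile(w,97,0).round(3))
            if k=="blue":
                t=w[w[:,2]>.104]
                if len(t):print("top",len(t),t.mean(0))
E
```

```text
[0.14729916 0.63251991 0.22145479] [ 1.14110864e-01  9.93467740e-01 -7.47667796e-04 -3.35940990e-05] [-1.41  0.54 -0.    1.54  0.    1.07 -0.07]
blue [  165   160   233   187 17405] [283. 268.] [0.254 0.625 0.007] [0.152 0.524 0.005] [0.373 0.708 0.06 ]
top 100 [0.13232876 0.64801366 0.29441253]
blue [ 247  384  105   28 1522] [287. 393.] [0.399 0.581 0.049] [0.377 0.551 0.026] [0.405 0.645 0.06 ]
blue [287 387  67  21  69] [321. 397.] [0.399 0.626 0.06 ] [0.393 0.587 0.059] [0.404 0.661 0.061]
yellow [318 292  26  23 113] [334. 302.] [0.302 0.666 0.029] [0.299 0.645 0.011] [0.306 0.671 0.036]
yellow [ 31 331  40  70 864] [ 46. 358.] [0.108 0.59  0.319] [0.106 0.588 0.311] [0.116 0.591 0.324]
yellow [488 333  36  68 765] [511. 366.] [0.132 0.689 0.321] [0.129 0.687 0.312] [0.141 0.69  0.324]
yellow [515 419  45   1  45] [537. 419.] [0.141 0.69  0.326] [0.14  0.686 0.325] [0.143 0.694 0.327]invalid input at $[0]: expected keys dx, dy, dz, ax, ay, az
invalid input at $[0]: expected keys dx, dy, dz, ax, ay, az
invalid input at $[0]: expected keys dx, dy, dz, ax, ay, az
```

View pics/w1.png

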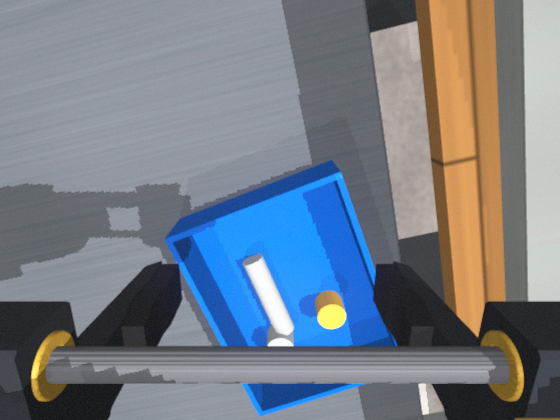

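The rows were refused because each one needs all six keys, so nothing moved. The picture only shows the blue bin under the gripper, around (283,268). I'll send the rows again in full.

```bash
python3 -m handwheel '[{"dx":-0.98,"dy":-0.95,"dz":0,"ax":0,"ay":0,"az":0},{"dx":-0.98,"dy":-0.95,"dz":0,"ax":0,"ay":0,"az":0},{"dx":-0.98,"dy":-0.95,"dz":0,"ax":0,"ay":0,"az":0},{"dx":-0.98,"dy":-0.95,"dz":0,"ax":0,"ay":0,"az":0},{"dx":-0.98,"dy":-0.95,"dz":0,"ax":0,"ay":0,"az":0},{"dx":-0.98,"dy":-0.95,"dz":0,"ax":0,"ay":0,"az":0},{"dx":-0.98,"dy":-0.95,"dz":0,"ax":0,"ay":0,"az":0},{"dx":-0.98,"dy":-0.95,"dz":0,"ax":0,"ay":0,"az":0},{"dx":-0.98,"dy":-0.95,"dz":0,"ax":0,"ay":0,"az":0},{"dx":-0.98,"dy":-0.95,"dz":0,"ax":0,"ay":0,"az":0}]' -1 10
python3 -m handwheel '[{"dx":-0.98,"dy":-0.95,"dz":0,"ax":0,"ay":0,"az":0},{"dx":-0.98,"dy":-0.95,"dz":0,"ax":0,"ay":0,"az":0},{"dx":-0.98,"dy":-0.95,"dz":0,"ax":0,"ay":0,"az":0},{"dx":-0.98,"dy":-0.95,"dz":0,"ax":0,"ay":0,"az":0},{"dx":-0.98,"dy":-0.95,"dz":0,"ax":0,"ay":0,"az":0},{"dx":-0.98,"dy":-0.95,"dz":0,"ax":0,"ay":0,"az":0},{"dx":-0.98,"dy":-0.95,"dz":0,"ax":0,"ay":0,"az":0},{"dx":-0.98,"dy":-0.95,"dz":0,"ax":0,"ay":0,"az":0},{"dx":-0.98,"dy":-0.95,"dz":0,"ax":0,"ay":0,"az":0},{"dx":-0.98,"dy":-0.95,"dz":0,"ax":0,"ay":0,"az":0}]'
python3 -m handwheel '[{"dx":0,"dy":0,"dz":0,"ax":0,"ay":0,"az":0.1},{"dx":0,"dy":0,"dz":0,"ax":0,"ay":0,"az":0.1},{"dx":0,"dy":0,"dz":0,"ax":0,"ay":0,"az":0.1},{"dx":0,"dy":0,"dz":0,"ax":0,"ay":0,"az":0.1},{"dx":0,"dy":0,"dz":0,"ax":0,"ay":0,"az":0},{"dx":0,"dy":0,"dz":0,"ax":0,"ay":0,"az":0}]'
cat > look.py <<'E'
from h import *
from cell import *
import sys
O=np.array([0.5788,-0.1070]);yaw=-0.107;F=np.array([[np.cos(yaw),np.sin(yaw)],[-np.sin(yaw),np.cos(yaw)]])
fx=lambda p:(F@(np.array(p)[:2]-O)*1000).round(1)
def st():
    o=get_obs();q=o["orientation"];ty=2*np.arctan2(q[1],q[0])-np.pi/2
    print("t",round(o["t"],2),"tcp",np.round(o["position"],4),"tcpFix",fx(o["position"]),"toolY fixdeg",round(np.degrees((ty-yaw+np.pi)%(2*np.pi)-np.pi),1),"F",np.round(o["force"],1),"q",np.round(o["qpos"],2),"w",o["gripper_width"])
if __name__=="__main__":
    st();c=camera("wrist");cv2.imwrite(sys.argv[1],c["img"])
    W=pts(c);m=masks(c)
    for k in("blue","red","yellow"):
        nn,L,S,C=cv2.connectedComponentsWithStats(m[k].astype(np.uint8))
        for i in range(1,nn):
            if S[i,4]>30:
                w=W[L==i];mm=np.nanmedian(w,0)
                if mm[2]>.13:continue
                print(k,S[i],C[i].round(),mm.round(3),fx(mm))
                if k=="blue":
                    t=w[w[:,2]>.104]
                    if len(t):print("top",len(t),t.mean(0).round(4),fx(t.mean(0)))
E
python3 look.py pics/w2.png
```

```text
t: 0.98
position: [0.3327, 0.3446, 0.2222]
orientation: [0.114, 0.993, -0.0, -0.0]
force: [0.9, -0.5, 0.8]
gripper_width: 0.0887
finger_force: 0.0
t: 1.82
position: [0.5175, 0.0578, 0.2222]
orientation: [0.114, 0.993, 0.0, -0.0]
force: [0.2, 1.0, 0.0]
gripper_width: 0.0883
finger_force: 0.0
t: 2.32
position: [0.5168, 0.0594, 0.2221]
orientation: [0.308, 0.951, -0.0, -0.0]
force: [0.1, 0.1, 0.3]
gripper_width: 0.0884
finger_force: 0.0
t 2.32 tcp [0.5168 0.0594 0.2221] tcpFix [-79.4 158.8] toolY fixdeg 60.3 F [0.1 0.1 0.3] q [-0.5   0.33  0.37  1.9  -0.14  0.94  0.88] w 0.08837525242316821
blue [265 174  22  36 614] [276. 192.] [0.512 0.061 0.105] [-84.2 160.1]
top 315 [0.5154 0.0591 0.1074] [-80.8 158.4]
blue [237 326  40  20 415] [257. 339.] [ 0.658 -0.069  0.026] [74.5 46.1]
blue [ 163  384   85   36 1540] [195. 397.] [ 0.655 -0.167  0.065] [ 82.  -51.3]
red [264 269  14  11  76] [270. 275.] [ 0.596 -0.006  0.039] [  6.2 101.8]
yellow [ 380   35   77   85 5450] [417.  76.] [0.515 0.222 0.02 ] [-98.2 320.8]
yellow [  85  210   76   59 1302] [123. 240.] [ 0.472 -0.084  0.084] [-108.5   11.2]
```

View pics/w2.png

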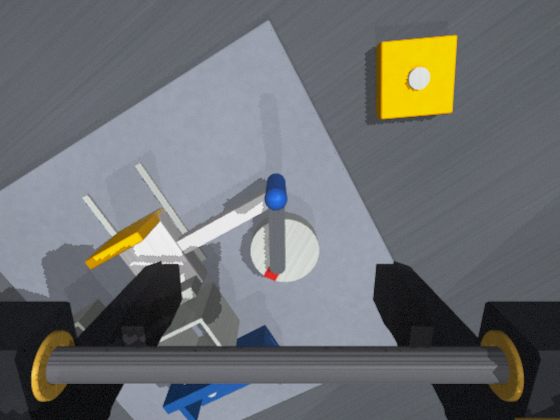

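The view shows the handle top at (276,200), directly under the TCP. The cam disc is at (285,248), the red mark at (270,275), and the magnet is well clear at (417,76). The cam angle is about 2.10 rad, so I'll descend around the handle, partly close the fingers without gripping, and swing it round the axis.

```bash
python3 -m handwheel '[{"dx":0,"dy":0,"dz":0.8,"ax":0,"ay":0,"az":0},{"dx":0,"dy":0,"dz":0.8,"ax":0,"ay":0,"az":0},{"dx":0,"dy":0,"dz":0.8,"ax":0,"ay":0,"az":0},{"dx":0,"dy":0,"dz":0.8,"ax":0,"ay":0,"az":0},{"dx":0,"dy":0,"dz":0.8,"ax":0,"ay":0,"az":0},{"dx":0,"dy":0,"dz":0.8,"ax":0,"ay":0,"az":0},{"dx":0,"dy":0,"dz":0.6,"ax":0,"ay":0,"az":0},{"dx":0,"dy":0,"dz":0.4,"ax":0,"ay":0,"az":0},{"dx":0,"dy":0,"dz":0,"ax":0,"ay":0,"az":0}]' -1
python3 -m handwheel '[{"dx":0,"dy":0,"dz":0,"ax":0,"ay":0,"az":0},{"dx":0,"dy":0,"dz":0,"ax":0,"ay":0,"az":0},{"dx":0,"dy":0,"dz":0,"ax":0,"ay":0,"az":0},{"dx":0,"dy":0,"dz":0,"ax":0,"ay":0,"az":0},{"dx":0,"dy":0,"dz":0,"ax":0,"ay":0,"az":0},{"dx":0,"dy":0,"dz":0,"ax":0,"ay":0,"az":0}]' 0.1 5
python3 look.py pics/w3.png
```

```text
t: 3.12
position: [0.5156, 0.0592, 0.0755]
orientation: [0.308, 0.951, -0.001, -0.001]
force: [-0.4, 0.1, -0.3]
gripper_width: 0.0884
finger_force: 0.0
t: 3.62
position: [0.5172, 0.0594, 0.0777]
orientation: [0.309, 0.951, 0.0, 0.0]
force: [0.1, -0.2, 0.2]
gripper_width: 0.0505
finger_force: 0.0
t 3.62 tcp [0.5172 0.0594 0.0777] tcpFix [-79.  158.9] toolY fixdeg 60.1 F [ 0.1 -0.2  0.2] q [-0.43  0.55  0.29  1.99 -0.25  0.63  0.97] w 0.05045916041949498
blue [ 253  227   41   86 2778] [273. 272.] [0.511 0.062 0.099] [-85.4 160.7]
top 1054 [0.5146 0.0595 0.1073] [-81.7 158.7]
yellow [  444     0   116   136 13351] [502.  67.] [0.513 0.218 0.02 ] [-100.1  316.5]
yellow [ 59 289  20  12  70] [ 69. 295.] [ 0.471 -0.068  0.041] [-110.9   27.3]
yellow [  0 317  28  25 124] [ 11. 330.] [ 0.467 -0.111  0.046] [-110.9  -15.6]
```

```bash
python3 -m handwheel '[{"dx":-0.01,"dy":0.18,"dz":0,"ax":0,"ay":0,"az":0.05},{"dx":-0.01,"dy":0.18,"dz":0,"ax":0,"ay":0,"az":0.05},{"dx":-0.01,"dy":0.18,"dz":0,"ax":0,"ay":0,"az":0.05},{"dx":-0.02,"dy":0.36,"dz":0,"ax":0,"ay":0,"az":0.1},{"dx":-0.02,"dy":0.36,"dz":0,"ax":0,"ay":0,"az":0.1},{"dx":-0.02,"dy":0.36,"dz":0,"ax":0,"ay":0,"az":0.1},{"dx":-0.02,"dy":0.36,"dz":0,"ax":0,"ay":0,"az":0.1}]'
python3 -m handwheel '[{"dx":-0.02,"dy":0.36,"dz":0,"ax":0,"ay":0,"az":0.1},{"dx":-0.02,"dy":0.36,"dz":0,"ax":0,"ay":0,"az":0.1},{"dx":-0.02,"dy":0.36,"dz":0,"ax":0,"ay":0,"az":0.1},{"dx":-0.01,"dy":0.18,"dz":0,"ax":0,"ay":0,"az":0.05},{"dx":0,"dy":0,"dz":0,"ax":0,"ay":0,"az":0}]'
python3 look.py pics/w4.png
```

```text
t: 4.25
position: [0.5532, 0.0878, 0.0769]
orientation: [0.558, 0.83, -0.002, -0.002]
force: [-7.0, -3.6, 7.4]
gripper_width: 0.0399
finger_force: 4.1
t: 4.67
position: [0.5851, 0.0961, 0.0768]
orientation: [0.693, 0.721, -0.001, -0.001]
force: [-3.2, 1.4, 3.1]
gripper_width: 0.0398
finger_force: 1.7
t 4.67 tcp [0.5851 0.0961 0.0768] tcpFix [-15.4 202.6] toolY fixdeg 8.4 F [-3.2  1.4  3.1] q [-0.61  0.69  0.52  1.81 -0.48  0.77  0.2 ] w 0.03981007821166148
blue [ 231  228   42   86 2841] [254. 273.] [0.574 0.102 0.098] [-27.3 206.9]
top 1073 [0.5736 0.0973 0.1073] [-27.  202.6]
blue [359 409   9  11  65] [363. 415.] [ 0.659 -0.062  0.016] [74.6 53.4]
yellow [  79    0  169   94 8692] [165.  35.] [0.521 0.207 0.02 ] [-91.4 306.3]
```

View pics/w4.png

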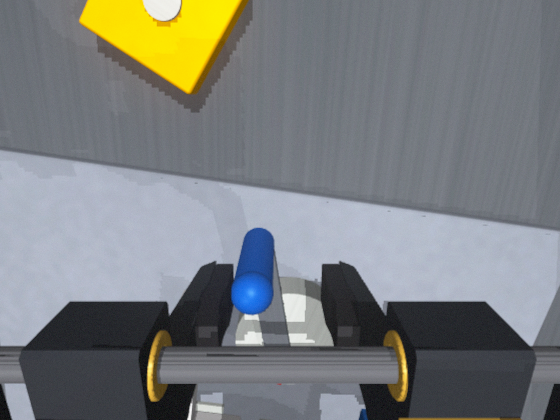

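The handle at (252,293) rests on the rear finger and is following. The cam is at about 1.36 rad. I'll continue for another 1.0 rad.

```bash
python3 -m handwheel '[{"dx":-0.01,"dy":0.18,"dz":0,"ax":0,"ay":0,"az":0.05},{"dx":-0.02,"dy":0.36,"dz":0,"ax":0,"ay":0,"az":0.1},{"dx":-0.02,"dy":0.36,"dz":0,"ax":0,"ay":0,"az":0.1},{"dx":-0.02,"dy":0.36,"dz":0,"ax":0,"ay":0,"az":0.1},{"dx":-0.02,"dy":0.36,"dz":0,"ax":0,"ay":0,"az":0.1},{"dx":-0.02,"dy":0.36,"dz":0,"ax":0,"ay":0,"az":0.1},{"dx":-0.02,"dy":0.36,"dz":0,"ax":0,"ay":0,"az":0.1},{"dx":-0.02,"dy":0.36,"dz":0,"ax":0,"ay":0,"az":0.1},{"dx":-0.02,"dy":0.36,"dz":0,"ax":0,"ay":0,"az":0.1},{"dx":-0.01,"dy":0.18,"dz":0,"ax":0,"ay":0,"az":0.05},{"dx":0,"dy":0,"dz":0,"ax":0,"ay":0,"az":0}]'
python3 look.py pics/w5.png
python3 - <<'E'
from look import *
for n in("scene","side"):
    c=camera(n);cv2.imwrite(f"pics/{n}1.png",c["img"]);W=pts(c)
    m=masks(c)["blue"]&(W[...,2]>.055)&(W[...,2]<.115)&(abs(W[...,0]-.62)<.12)&(abs(W[...,1]-.06)<.09)
    w=W[m];
    if len(w):print(n,len(w),np.median(w,0),fx(np.median(w,0)))
    m=masks(c)["red"]&(W[...,2]>.015)&(W[...,2]<.045)&(abs(W[...,0]-.59)<.08)&(abs(W[...,1])<.09)
    w=W[m];
    if len(w):print(n,"red",len(w),np.median(w,0),fx(np.median(w,0)))
E
```

```text
t: 5.63
position: [0.6583, 0.0664, 0.077]
orientation: [0.937, 0.348, 0.0, -0.002]
force: [-1.5, 4.1, 1.8]
gripper_width: 0.0396
finger_force: 2.0
t 5.63 tcp [0.6583 0.0664 0.077 ] tcpFix [ 60.5 180.9] toolY fixdeg -43.1 F [-1.5  4.1  1.8] q [-0.64  0.86  0.74  1.63 -0.69  0.93 -0.5 ] w 0.03961452579832299
blue [ 231  228   42   86 2825] [254. 273.] [0.654 0.078 0.099] [ 55.4 192.1]
top 1079 [0.651  0.0757 0.1073] [ 52.2 189.4]
blue [ 449  277   92   70 1369] [495. 307.] [ 0.711 -0.083  0.02 ] [128.9  38.4]
top 17 [0.7164 0.0489 0.1663] [120.2 169.7]
blue [521 384  29  36 613] [534. 405.] [ 0.675 -0.181  0.02 ] [104.  -63.6]
top 8 [0.7067 0.042  0.1812] [111.3 161.8]
yellow [   0  184   33   88 1709] [ 11. 235.] [0.537 0.194 0.02 ] [-73.6 294.7]
scene 26 [0.65589298 0.06621505 0.06003   ] [ 58.2 180.5]
scene red 12 [ 0.57864846 -0.00159044  0.03826401] [-11.4 104.8]
side 121 [0.64319485 0.06669381 0.08594886] [ 45.5 179.6]
side red 24 [ 0.57208117 -0.00203963  0.0349091 ] [-17.9 103.6]
```

The handle points fit a circle of radius 90 mm about (-1,116), which puts the cam at about 0.44 rad. I'll turn it 0.40 rad slowly, then measure again.

```bash
python3 -m handwheel '[{"dx":0,"dy":0.18,"dz":0,"ax":0,"ay":0,"az":0.05},{"dx":-0.01,"dy":0.18,"dz":0,"ax":0,"ay":0,"az":0.05},{"dx":0,"dy":0.18,"dz":0,"ax":0,"ay":0,"az":0.05},{"dx":-0.01,"dy":0.18,"dz":0,"ax":0,"ay":0,"az":0.05},{"dx":0,"dy":0.18,"dz":0,"ax":0,"ay":0,"az":0.05},{"dx":-0.01,"dy":0.18,"dz":0,"ax":0,"ay":0,"az":0.05},{"dx":0,"dy":0.18,"dz":0,"ax":0,"ay":0,"az":0.05},{"dx":-0.01,"dy":0.18,"dz":0,"ax":0,"ay":0,"az":0.05},{"dx":0,"dy":0,"dz":0,"ax":0,"ay":0,"az":0},{"dx":0,"dy":0,"dz":0,"ax":0,"ay":0,"az":0}]'
python3 look.py pics/w6.png
python3 - <<'E'
from look import *
for n in("scene","side"):
    c=camera(n);cv2.imwrite(f"pics/{n}2.png",c["img"]);W=pts(c)
    m=masks(c)["red"]&(W[...,2]>.015)&(W[...,2]<.045)&(abs(W[...,0]-.59)<.08)&(abs(W[...,1])<.09)
    w=W[m];
    if len(w):print(n,"red",len(w),np.median(w,0),fx(np.median(w,0)))
    if n=="side":cv2.imwrite("pics/s2c.png",cv2.resize(c["img"][150:320,200:440],None,fx=3,fy=3,interpolation=2))
E
```

```text
t: 6.62
position: [0.6765, 0.0354, 0.0771]
orientation: [0.988, 0.157, 0.001, -0.001]
force: [1.7, 6.2, -1.0]
gripper_width: 0.0396
finger_force: 2.5
t 6.62 tcp [0.6765 0.0354 0.0771] tcpFix [ 81.9 152. ] toolY fixdeg -65.8 F [ 1.7  6.2 -1. ] q [-0.62  0.92  0.82  1.59 -0.77  0.99 -0.81] w 0.039571618259250076
blue [  402   208   158   138 12067] [491. 277.] [ 0.687 -0.112  0.02 ] [108.1   6.6]
top 8 [ 0.7234 -0.002   0.1646] [132.6 119.8]
blue [ 231  228   42   86 2814] [254. 273.] [0.677 0.047 0.099] [ 81.4 164. ]
top 1085 [0.6731 0.0467 0.1073] [ 77.3 162.9]
yellow [  0 292  10  21 106] [  3. 301.] [0.55  0.209 0.007] [-61.9 310.8]
yellow [  0 317  30  30 571] [ 11. 336.] [0.535 0.193 0.02 ] [-75.7 293.6]
scene red 8 [0.57588738 0.00222931 0.03844261] [-14.6 108.3]
side red 14 [0.57401087 0.00446645 0.03747101] [-16.7 110.3]
```

View pics/s2c.png

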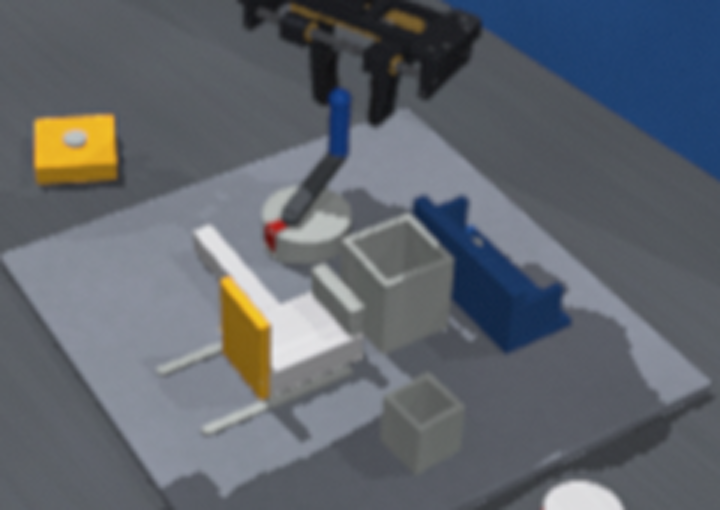

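The handle puts the cam at about 0.04 rad. In the crop the red mark at (273,235) faces the lug and the tube still stands off the stop. I'll nudge 0.04 rad more, centre the fingers around the post, and lift clear.

```bash
python3 -m handwheel '[{"dx":0,"dy":0.07,"dz":0,"ax":0,"ay":0,"az":0.02},{"dx":0,"dy":0.07,"dz":0,"ax":0,"ay":0,"az":0.02},{"dx":0,"dy":0,"dz":0,"ax":0,"ay":0,"az":0},{"dx":0,"dy":0,"dz":0,"ax":0,"ay":0,"az":0},{"dx":0,"dy":-0.2,"dz":0,"ax":0,"ay":0,"az":0},{"dx":0,"dy":-0.2,"dz":0,"ax":0,"ay":0,"az":0},{"dx":0,"dy":0,"dz":0,"ax":0,"ay":0,"az":0}]'
python3 look.py pics/w7.png
python3 -m handwheel '[{"dx":0,"dy":0,"dz":-0.4,"ax":0,"ay":0,"az":0},{"dx":0,"dy":0,"dz":-0.9,"ax":0,"ay":0,"az":0},{"dx":0,"dy":0,"dz":-0.9,"ax":0,"ay":0,"az":0},{"dx":0,"dy":0,"dz":-0.9,"ax":0,"ay":0,"az":0},{"dx":0,"dy":0,"dz":-0.9,"ax":0,"ay":0,"az":0},{"dx":0,"dy":0,"dz":0,"ax":0,"ay":0,"az":0}]'
python3 look.py pics/w8.png
```

```text
t: 7.35
position: [0.6738, 0.0398, 0.0771]
orientation: [0.991, 0.137, -0.0, 0.0]
force: [0.7, 1.8, -0.3]
gripper_width: 0.0398
finger_force: 0.0
t 7.35 tcp [0.6738 0.0398 0.0771] tcpFix [ 78.8 156.1] toolY fixdeg -68.2 F [ 0.7  1.8 -0.3] q [-0.63  0.92  0.83  1.59 -0.78  0.99 -0.85] w 0.039781173730839364
blue [  412   200   148   146 12943] [497. 271.] [ 0.683 -0.108  0.021] [103.7  10.6]
blue [ 249  226   42   86 2768] [271. 271.] [0.678 0.045 0.1  ] [ 82.8 161.8]
top 1091 [0.6742 0.0441 0.1074] [ 78.7 160.4]
yellow [  0 292  32  55 884] [ 10. 326.] [0.543 0.206 0.02 ] [-68.9 307.3]
yellow [  1 383  17  13 135] [  8. 387.] [0.491 0.202 0.021] [-120.1  297.4]
t: 7.9
position: [0.6768, 0.0374, 0.1829]
orientation: [0.991, 0.135, 0.004, 0.001]
force: [0.6, -0.5, 0.0]
gripper_width: 0.0397
finger_force: 0.0
t 7.9 tcp [0.6768 0.0374 0.1829] tcpFix [ 82. 154.] toolY fixdeg -68.3 F [ 0.6 -0.5  0. ] q [-0.68  0.8   0.93  1.54 -0.69  1.14 -0.91] w 0.039721743059159376
blue [  373   171   166   131 11364] [454. 236.] [ 0.675 -0.131  0.028] [ 98.  -13.5]
blue [256 186  25  43 836] [268. 208.] [0.677 0.045 0.104] [ 81.7 161.6]
top 418 [0.6733 0.0439 0.1074] [ 77.9 160.1]
red [272 289  15  13  91] [278. 296.] [0.575 0.009 0.039] [-16.2 115. ]
yellow [  12  234  103   82 4246] [ 63. 275.] [0.53  0.222 0.02 ] [-83.4 321.8]
yellow [ 316  384   51   36 1205] [339. 406.] [ 0.479 -0.081  0.057] [-102.    15.5]
```

The handle fit gives a cam angle of about 0.01 rad and the red mark faces the lug. Next I'll close the fingers, turn the tool square to the slide, and go above the spot behind the yellow plate.

```bash
sed -i 's/0.5788,-0.1070/0.5782,-0.1012/' look.py
python3 -m handwheel '[{"dx":0,"dy":0,"dz":-0.4,"ax":0,"ay":0,"az":0.095},{"dx":0,"dy":0,"dz":-0.4,"ax":0,"ay":0,"az":0.095},{"dx":0,"dy":0,"dz":-0.4,"ax":0,"ay":0,"az":0.095},{"dx":0,"dy":0,"dz":-0.4,"ax":0,"ay":0,"az":0.095},{"dx":0,"dy":0,"dz":0,"ax":0,"ay":0,"az":0}]' 1 10
python3 -m handwheel '[{"dx":-0.93,"dy":0.59,"dz":0,"ax":0,"ay":0,"az":0},{"dx":-0.93,"dy":0.59,"dz":0,"ax":0,"ay":0,"az":0},{"dx":-0.93,"dy":0.59,"dz":0,"ax":0,"ay":0,"az":0},{"dx":-0.93,"dy":0.59,"dz":0,"ax":0,"ay":0,"az":0},{"dx":-0.93,"dy":0.59,"dz":0,"ax":0,"ay":0,"az":0},{"dx":-0.93,"dy":0.59,"dz":0,"ax":0,"ay":0,"az":0},{"dx":-0.93,"dy":0.59,"dz":0,"ax":0,"ay":0,"az":0},{"dx":-0.93,"dy":0.59,"dz":0,"ax":0,"ay":0,"az":0},{"dx":-0.93,"dy":0.59,"dz":0,"ax":0,"ay":0,"az":0},{"dx":-0.93,"dy":0.59,"dz":0,"ax":0,"ay":0,"az":0},{"dx":0,"dy":0,"dz":0,"ax":0,"ay":0,"az":0}]'
python3 look.py pics/w9.png
```

```text
t: 8.37
position: [0.6746, 0.0384, 0.2183]
orientation: [0.998, -0.055, 0.001, 0.0]
force: [1.0, 0.6, 0.4]
gripper_width: 0.0083
finger_force: 0.0
t: 9.28
position: [0.4218, -0.0847, 0.2161]
orientation: [0.999, -0.054, -0.002, -0.001]
force: [0.4, 0.3, -0.2]
gripper_width: 0.0004
finger_force: 0.0
t 9.28 tcp [ 0.4218 -0.0847  0.2161] tcpFix [-157.3   -0.3] toolY fixdeg -90.1 F [ 0.4  0.3 -0.2] q [-0.91  0.35  1.23  2.14 -0.42  0.93 -1.12] w 0.0004366397856817771
red [140   3  19  19 257] [148.  11.] [0.576 0.008 0.039] [-13.8 108.4]
red [545   4  15  50 552] [553.  30.] [ 0.526 -0.347  0.011] [ -25.5 -250.4]
yellow [ 242  118   75   17 1165] [279. 127.] [ 0.475 -0.091  0.088] [-103.5   -1. ]
```

View pics/w9.png

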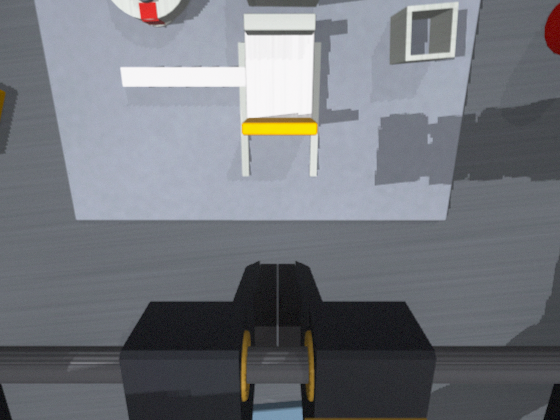

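The view shows the yellow plate's top edge at (279,127), straight ahead of the closed fingers. The red mark at (148,11) points straight back at the lug at (185,77). I'll descend behind the plate.

```bash
python3 -m handwheel '[{"dx":0.3,"dy":0,"dz":0.4,"ax":0,"ay":0,"az":0},{"dx":0.3,"dy":0,"dz":0.8,"ax":0,"ay":0,"az":0},{"dx":0,"dy":0,"dz":0.8,"ax":0,"ay":0,"az":0},{"dx":0,"dy":0,"dz":0.8,"ax":0,"ay":0,"az":0},{"dx":0,"dy":0,"dz":0.8,"ax":0,"ay":0,"az":0},{"dx":0,"dy":0,"dz":0.8,"ax":0,"ay":0,"az":0},{"dx":0,"dy":0,"dz":0.8,"ax":0,"ay":0,"az":0},{"dx":0,"dy":0,"dz":0.4,"ax":0,"ay":0,"az":0},{"dx":0,"dy":0,"dz":0,"ax":0,"ay":0,"az":0},{"dx":0,"dy":0,"dz":0,"ax":0,"ay":0,"az":0}]'
python3 look.py pics/w10.png
```

```text
t: 10.17
position: [0.442, -0.0844, 0.0766]
orientation: [0.999, -0.053, -0.001, 0.0]
force: [0.9, -0.6, 1.3]
gripper_width: 0.0002
finger_force: 0.0
t 10.17 tcp [ 0.442  -0.0844  0.0766] tcpFix [-137.2    2.1] toolY fixdeg -89.9 F [ 0.9 -0.6  1.3] q [-0.58  0.61  0.85  2.19 -0.76  0.67 -0.86] w 0.0002408831599472255
red [ 48   0  30  13 337] [62.  5.] [0.573 0.008 0.039] [-16.7 107.9]
red [54 13 28  4 82] [68. 15.] [0.57  0.008 0.036] [-20.2 107.5]
yellow [ 220  174  135   45 5007] [286. 198.] [ 0.477 -0.092  0.087] [-102.    -1.5]
```

```bash
python3 -m handwheel '[{"dx":0.2,"dy":0.04,"dz":0,"ax":0,"ay":0,"az":0},{"dx":0.2,"dy":0.04,"dz":0,"ax":0,"ay":0,"az":0},{"dx":0.15,"dy":0.04,"dz":0,"ax":0,"ay":0,"az":0},{"dx":0.12,"dy":0,"dz":0,"ax":0,"ay":0,"az":0},{"dx":0.12,"dy":0,"dz":0,"ax":0,"ay":0,"az":0},{"dx":0.12,"dy":0,"dz":0,"ax":0,"ay":0,"az":0},{"dx":0.12,"dy":0,"dz":0,"ax":0,"ay":0,"az":0},{"dx":0.12,"dy":0,"dz":0,"ax":0,"ay":0,"az":0},{"dx":0.12,"dy":0,"dz":0,"ax":0,"ay":0,"az":0}]'
python3 -m handwheel '[{"dx":0.12,"dy":0,"dz":0,"ax":0,"ay":0,"az":0},{"dx":0.12,"dy":0,"dz":0,"ax":0,"ay":0,"az":0},{"dx":0.12,"dy":0,"dz":0,"ax":0,"ay":0,"az":0},{"dx":0.12,"dy":0,"dz":0,"ax":0,"ay":0,"az":0}]'
python3 look.py pics/w11.png
```

```text
t: 10.97
position: [0.4736, -0.0907, 0.0772]
orientation: [0.999, -0.054, -0.0, -0.0]
force: [-0.3, 0.6, -0.0]
gripper_width: 0.0007
finger_force: 0.0
t: 11.3
position: [0.4855, -0.092, 0.0772]
orientation: [0.999, -0.054, -0.0, 0.0]
force: [-0.4, 0.1, 0.4]
gripper_width: 0.0006
finger_force: 0.0
t 11.3 tcp [ 0.4855 -0.092   0.0772] tcpFix [-93.1  -0.8] toolY fixdeg -90.0 F [-0.4  0.1  0.4] q [-0.54  0.67  0.84  2.08 -0.76  0.73 -0.88] w 0.0006123399848284923
red [ 57  82  34  26 615] [72. 94.] [0.576 0.007 0.039] [-13.5 107.8]
yellow [ 218  246  124   56 2927] [283. 267.] [ 0.477 -0.096  0.061] [-100.7   -5.7]
```

View pics/w11.png

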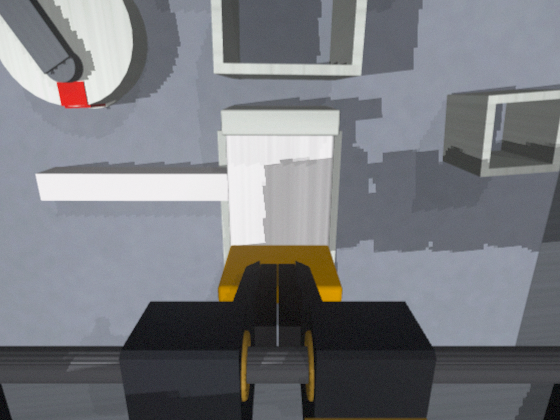

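```bash
python3 - <<'E'
from look import *
c=camera("side");cv2.imwrite("pics/s3c.png",cv2.resize(c["img"][150:320,200:440],None,fx=3,fy=3,interpolation=2))
E
```

```text
(no output)
```

View pics/s3c.png

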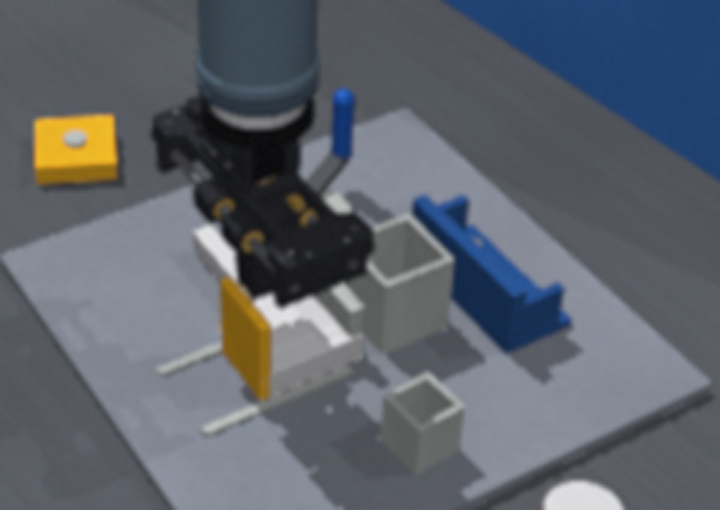

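```bash
python3 - <<'E'
from look import *
st()
c=camera("wrist");W=pts(c);print("cam",fx(-np.array(c["R"]).T@c["t"]),(-np.array(c["R"]).T@c["t"])[2])
for n,u,v in[("tipL",265,270),("tipR",290,270),("finger",265,295),("finger",290,285),("yel top?",230,292),("yel",230,270),("yel",235,252),("yel r",325,292),("nose",280,120),("tube",288,70),("lug",130,185)]:
    print(n,u,v,fx(W[v,u]),W[v,u][2].round(3))
c=camera("side");W=pts(c)
m=masks(c)["yellow"]&(W[...,0]>.4)&(W[...,1]<.0);w=W[m];print(len(w),np.median(w,0),fx(np.median(w,0)))
o=get_obs()["position"];R=np.array(c["R"])
for dz in(-.017,.047):
    p=R@(o+[0,0,dz])+c["t"];print("proj crop",(p[0]/p[2]*c["fx"]+c["cx"]-200)*3,(p[1]/p[2]*c["fy"]+c["cy"]-150)*3)
E
```

```text
t 11.4 tcp [ 0.4858 -0.0921  0.0773] tcpFix [-92.8  -0.8] toolY fixdeg -90.0 F [-0.7 -0.1  1.2] q [-0.54  0.67  0.84  2.08 -0.76  0.73 -0.88] w 0.0004911304480743766
cam [-11.1  -0.2] 0.23988343661143122
tipL 265 270 [-85.2   5.1] 0.099
tipR 290 270 [-85.   -5.7] 0.099
finger 265 295 [-85.1   4.4] 0.119
finger 290 285 [-84.7  -5.3] 0.112
yel top? 230 292 [-102.4   22.3] 0.088
yel 230 270 [-100.2   24.4] 0.071
yel 235 252 [-100.4   24.3] 0.048
yel r 325 292 [-102.3  -23. ] 0.089
nose 280 120 [-24.4  -1.5] 0.066
tube 288 70 [-3.5 -4.5] 0.082
lug 130 185 [-63.2  84.7] 0.037
396 [ 0.46864185 -0.10071664  0.061294  ] [-109.   -11.2]
proj crop 256.2490452515039 320.445540728054
proj crop 256.05157737632925 254.64516947859605
```

The fingers at (278,270) measure z of about 0.099 and sit ahead of the plate's front face, with the plate unmoved and no force on the wrist. So the real fingertips hang higher than the stated 17 mm and passed over the 88 mm plate. I'll lift a little, back off behind the plate, and measure the tip height.

```bash
python3 -m handwheel '[{"dx":0,"dy":0,"dz":-0.4,"ax":0,"ay":0,"az":0},{"dx":0,"dy":0,"dz":-0.4,"ax":0,"ay":0,"az":0},{"dx":-0.4,"dy":0,"dz":0,"ax":0,"ay":0,"az":0},{"dx":-0.6,"dy":0,"dz":0,"ax":0,"ay":0,"az":0},{"dx":-0.6,"dy":0,"dz":0,"ax":0,"ay":0,"az":0},{"dx":-0.4,"dy":0,"dz":0,"ax":0,"ay":0,"az":0},{"dx":0,"dy":0,"dz":0,"ax":0,"ay":0,"az":0}]'
python3 - <<'E'
from look import *
st();c=camera("wrist");W=pts(c)
for u in (262,270,290,300):
    col=[(v,fx(W[v,u]).tolist(),round(float(W[v,u,2]),3)) for v in range(256,290,4)];print(u,col)
E
```

```text
t: 12.08
position: [0.4329, -0.0862, 0.0972]
orientation: [0.999, -0.054, -0.001, -0.001]
force: [0.4, 0.2, 0.0]
gripper_width: 0.0006
finger_force: 0.0
t 12.08 tcp [ 0.4329 -0.0862  0.0972] tcpFix [-146.1   -0.6] toolY fixdeg -90.1 F [0.4 0.2 0. ] q [-0.62  0.57  0.91  2.2  -0.71  0.7  -0.89] w 0.0005558563166408512
262 [(256, [-183.5, 11.7], 0.011), (260, [-186.3, 11.7], 0.012), (264, [-137.9, 6.8], 0.114), (268, [-138.6, 6.7], 0.117), (272, [-137.9, 6.5], 0.122), (276, [-138.0, 6.3], 0.125), (280, [-138.2, 6.2], 0.128), (284, [-138.1, 6.1], 0.131), (288, [-137.8, 5.9], 0.135)]
270 [(256, [-182.7, 5.6], 0.013), (260, [-186.3, 5.7], 0.012), (264, [-138.8, 3.3], 0.112), (268, [-137.4, 3.1], 0.119), (272, [-138.0, 3.1], 0.121), (276, [-137.8, 3.0], 0.125), (280, [-138.4, 2.9], 0.128), (284, [-137.6, 2.9], 0.132), (288, [-138.4, 2.8], 0.134)]
290 [(256, [-183.4, -9.4], 0.011), (260, [-186.1, -9.4], 0.013), (264, [-138.1, -5.7], 0.114), (268, [-138.0, -5.6], 0.118), (272, [-138.4, -5.5], 0.121), (276, [-138.3, -5.4], 0.124), (280, [-138.5, -5.3], 0.127), (284, [-138.3, -5.2], 0.131), (288, [-138.6, -5.1], 0.134)]
300 [(256, [-182.6, -16.9], 0.013), (260, [-186.3, -17.0], 0.012), (264, [-137.1, -10.0], 0.116), (268, [-136.6, -9.7], 0.121), (272, [-136.2, -9.5], 0.125), (276, [-136.1, -9.3], 0.128), (280, [-136.3, -9.1], 0.131), (284, [-136.9, -9.0], 0.133), (288, [-136.5, -8.8], 0.137)]
```

The tips sit at z=0.113 with the TCP at 0.097, so they are 16 mm above the reported TCP. I'll go down 52 mm to bring them to about 0.061.

```bash
python3 -m handwheel '[{"dx":0,"dy":0,"dz":0.5,"ax":0,"ay":0,"az":0},{"dx":0,"dy":0,"dz":0.6,"ax":0,"ay":0,"az":0},{"dx":0,"dy":0,"dz":0.6,"ax":0,"ay":0,"az":0},{"dx":0,"dy":0,"dz":0.4,"ax":0,"ay":0,"az":0},{"dx":0,"dy":0,"dz":0,"ax":0,"ay":0,"az":0}]'
python3 -m handwheel '[{"dx":0.2,"dy":0,"dz":0,"ax":0,"ay":0,"az":0},{"dx":0.25,"dy":0,"dz":0,"ax":0,"ay":0,"az":0},{"dx":0.25,"dy":0,"dz":0,"ax":0,"ay":0,"az":0},{"dx":0.15,"dy":0,"dz":0,"ax":0,"ay":0,"az":0},{"dx":0.12,"dy":0,"dz":0,"ax":0,"ay":0,"az":0},{"dx":0.12,"dy":0,"dz":0,"ax":0,"ay":0,"az":0},{"dx":0.12,"dy":0,"dz":0,"ax":0,"ay":0,"az":0},{"dx":0.12,"dy":0,"dz":0,"ax":0,"ay":0,"az":0}]'
python3 look.py pics/w12.png
```

```text
t: 12.55
position: [0.4355, -0.0866, 0.0435]
orientation: [0.999, -0.053, -0.001, 0.0]
force: [0.1, 0.9, -0.5]
gripper_width: 0.0004
finger_force: 0.0
t: 13.22
position: [0.4682, -0.0902, 0.0447]
orientation: [0.999, -0.054, -0.0, -0.0]
force: [-3.1, -0.1, 3.5]
gripper_width: 0.0003
finger_force: 1.7
t 13.22 tcp [ 0.4682 -0.0902  0.0447] tcpFix [-110.5   -0.8] toolY fixdeg -90.0 F [-3.1 -0.1  3.5] q [-0.5   0.7   0.77  2.13 -0.83  0.65 -0.82] w 0.00033081133430108283
red [   5   35   44   36 1069] [25. 52.] [0.576 0.007 0.039] [-13.7 107.6]
yellow [229 223  43   1  43] [250. 223.] [ 0.489 -0.078  0.04 ] [-91.1  13.3]
yellow [ 201  266  160   25 3792] [281. 278.] [ 0.484 -0.092  0.088] [-94.9  -1.4]
```

Contact is made at 3 N and the slide is moving. I'll push slowly on towards home.

```bash
python3 -m handwheel '[{"dx":0.1,"dy":0,"dz":0,"ax":0,"ay":0,"az":0},{"dx":0.1,"dy":0,"dz":0,"ax":0,"ay":0,"az":0},{"dx":0.1,"dy":0,"dz":0,"ax":0,"ay":0,"az":0},{"dx":0.1,"dy":0,"dz":0,"ax":0,"ay":0,"az":0},{"dx":0.1,"dy":0,"dz":0,"ax":0,"ay":0,"az":0},{"dx":0.1,"dy":0,"dz":0,"ax":0,"ay":0,"az":0},{"dx":0.1,"dy":0,"dz":0,"ax":0,"ay":0,"az":0},{"dx":0.1,"dy":0,"dz":0,"ax":0,"ay":0,"az":0}]'
python3 look.py pics/w13.png
```

```text
t: 13.93
position: [0.4856, -0.092, 0.0443]
orientation: [0.999, -0.054, -0.003, -0.001]
force: [-10.8, 1.6, 8.0]
gripper_width: 0.0006
finger_force: 5.4
t 13.93 tcp [ 0.4856 -0.092   0.0443] tcpFix [-93.   -0.8] toolY fixdeg -90.0 F [-10.8   1.6   8. ] q [-0.49  0.72  0.77  2.08 -0.82  0.68 -0.83] w 0.0005955210848126885
red [ 14  80  41  32 898] [32. 95.] [0.576 0.007 0.039] [-13.4 107.6]
yellow [268 239  12   8  37] [272. 242.] [ 0.505 -0.091  0.063] [-73.5   2.1]
yellow [262 247  11  13  31] [267. 253.] [ 0.506 -0.09   0.074] [-73.4   3.6]
yellow [ 201  255  160   37 3973] [283. 279.] [ 0.501 -0.096  0.088] [-76.9  -2.7]
```

```bash
python3 -m handwheel '[{"dx":0.08,"dy":0,"dz":0,"ax":0,"ay":0,"az":0},{"dx":0.08,"dy":0,"dz":0,"ax":0,"ay":0,"az":0},{"dx":0,"dy":0,"dz":0,"ax":0,"ay":0,"az":0}]'
python3 -m handwheel '[{"dx":0.08,"dy":0,"dz":0,"ax":0,"ay":0,"az":0},{"dx":0.08,"dy":0,"dz":0,"ax":0,"ay":0,"az":0},{"dx":0,"dy":0,"dz":0,"ax":0,"ay":0,"az":0}]'
python3 look.py pics/w14.png
```

```text
t: 14.23
position: [0.4905, -0.0926, 0.0443]
orientation: [0.999, -0.054, -0.002, -0.001]
force: [-8.5, 1.8, 5.0]
gripper_width: 0.0007
finger_force: 4.2
t: 14.48
position: [0.494, -0.093, 0.0443]
orientation: [0.999, -0.054, -0.002, -0.001]
force: [-9.9, 1.5, 5.2]
gripper_width: 0.0004
finger_force: 4.7
t 14.48 tcp [ 0.494  -0.093   0.0443] tcpFix [-84.6  -0.8] toolY fixdeg -90.0 F [-9.9  1.5  5.2] q [-0.49  0.73  0.77  2.06 -0.82  0.69 -0.84] w 0.0003909277719464936
red [ 18 101  41  30 868] [ 37. 115.] [0.576 0.007 0.039] [-13.7 107.6]
yellow [295 243  18   7  35] [303. 246.] [ 0.512 -0.106  0.067] [-65.1 -11.4]
yellow [262 251  27  11  69] [274. 256.] [ 0.514 -0.093  0.077] [-65.1   1.5]
yellow [ 201  254  160   38 4058] [283. 278.] [ 0.51  -0.097  0.088] [-68.3  -3.1]
```

View pics/w14.png

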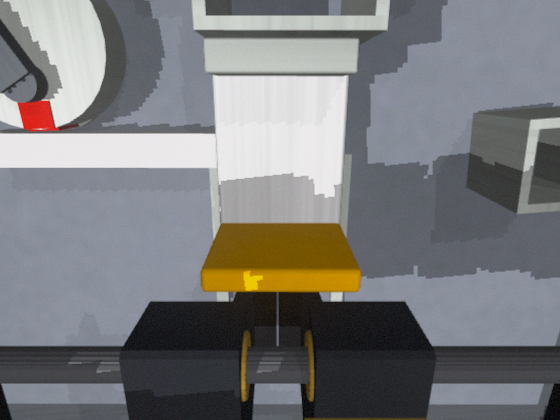

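The nose is square against the tube and is pushing it. The red mark at (37,115) still faces the lug, which has a small gap left. I'll continue in small steps until the force jumps.

```bash
python3 -m handwheel '[{"dx":0.06,"dy":0,"dz":0,"ax":0,"ay":0,"az":0},{"dx":0.06,"dy":0,"dz":0,"ax":0,"ay":0,"az":0},{"dx":0,"dy":0,"dz":0,"ax":0,"ay":0,"az":0}]'
python3 -m handwheel '[{"dx":0.06,"dy":0,"dz":0,"ax":0,"ay":0,"az":0},{"dx":0.04,"dy":0,"dz":0,"ax":0,"ay":0,"az":0},{"dx":0,"dy":0,"dz":0,"ax":0,"ay":0,"az":0}]'
python3 look.py pics/w15.png
python3 - <<'E'
from look import *
for n in("scene","side"):
    c=camera(n);W=pts(c);q=(W[...,:2]-O)@F.T*1000
    for nm,zlo,zhi,xlo,xhi,ylo,yhi in[("tubetop",.078,.086,-10,95,-45,45),("stoptop",.069,.075,60,110,-90,60)]:
        m=(W[...,2]>zlo)&(W[...,2]<zhi)&(q[...,0]>xlo)&(q[...,0]<xhi)&(q[...,1]>ylo)&(q[...,1]<yhi)
        if m.sum()>5:print(n,nm,m.sum(),np.percentile(q[m],[2,98],axis=0).round(1).tolist(),cv2.minAreaRect(q[m].astype(np.float32)))
E
```

```text
t: 14.78
position: [0.4939, -0.0929, 0.0441]
orientation: [0.999, -0.054, -0.005, -0.002]
force: [-18.1, 3.3, 16.2]
gripper_width: 0.0007
finger_force: 9.1
t: 15.03
position: [0.4938, -0.0928, 0.0438]
orientation: [0.998, -0.054, -0.007, -0.002]
force: [-24.6, 3.8, 22.3]
gripper_width: 0.0006
finger_force: 12.5
t 15.03 tcp [ 0.4938 -0.0928  0.0438] tcpFix [-84.8  -0.7] toolY fixdeg -90.1 F [-24.6   3.8  22.3] q [-0.48  0.74  0.78  2.05 -0.82  0.71 -0.84] w 0.0006354305413228562
red [ 17 100  41  31 871] [ 35. 115.] [0.576 0.007 0.039] [-13.8 107.7]
yellow [268 237  17  11  56] [276. 242.] [ 0.514 -0.094  0.063] [-65.1   0.3]
yellow [ 200  240  162   53 4314] [285. 278.] [ 0.51  -0.099  0.088] [-67.8  -4.8]
yellow [259 248  25  17 145] [270. 256.] [ 0.514 -0.092  0.076] [-65.1   2.6]
scene tubetop 255 [[15.9, -36.2], [76.8, 23.5]] ((46.12164306640625, -5.935575485229492), (61.09574890136719, 64.05927276611328), 89.3602066040039)
scene stoptop 407 [[73.4, -80.8], [89.4, 42.8]] ((76.19440460205078, -18.345199584960938), (130.4496612548828, 27.5239315032959), 89.7767562866211)
side tubetop 188 [[14.5, -38.9], [74.6, 23.2]] ((44.66339111328125, -8.737422943115234), (66.05033111572266, 63.11602020263672), 88.52149200439453)
side stoptop 184 [[63.2, -84.1], [87.4, 41.5]] ((73.81404876708984, -20.995269775390625), (128.85745239257812, 27.531827926635742), 89.10282897949219)
```

The force jumped to 25 N with no further motion. The slide travel is about 0.055, the tube centre is at x of about 45 mm and the tube is square with the stop. I'll back off and lift clear, then check everything.

```bash
python3 -m handwheel '[{"dx":-0.1,"dy":0,"dz":0,"ax":0,"ay":0,"az":0},{"dx":-0.1,"dy":0,"dz":0,"ax":0,"ay":0,"az":0},{"dx":-0.3,"dy":0,"dz":0,"ax":0,"ay":0,"az":0},{"dx":-0.5,"dy":0,"dz":0,"ax":0,"ay":0,"az":0},{"dx":-0.5,"dy":0,"dz":0,"ax":0,"ay":0,"az":0},{"dx":0,"dy":0,"dz":0,"ax":0,"ay":0,"az":0},{"dx":0,"dy":0,"dz":-0.6,"ax":0,"ay":0,"az":0},{"dx":0,"dy":0,"dz":-0.9,"ax":0,"ay":0,"az":0},{"dx":0,"dy":0,"dz":-0.9,"ax":0,"ay":0,"az":0},{"dx":0,"dy":0,"dz":-0.9,"ax":0,"ay":0,"az":0},{"dx":0,"dy":0,"dz":-0.9,"ax":0,"ay":0,"az":0},{"dx":0,"dy":0,"dz":0,"ax":0,"ay":0,"az":0}]'
python3 look.py pics/w16.png
python3 - <<'E'
from look import *
for n in("scene","side"):
    c=camera(n);W=pts(c);q=(W[...,:2]-O)@F.T*1000
    if n=="scene":cv2.imwrite("pics/s4c.png",cv2.resize(c["img"][150:370,100:370],None,fx=2.7,fy=2.7,interpolation=2))
    for nm,zlo,zhi,xlo,xhi,ylo,yhi in[("tubetop",.078,.086,-10,95,-45,45),("handle",.055,.115,40,120,120,200)]:
        m=(W[...,2]>zlo)&(W[...,2]<zhi)&(q[...,0]>xlo)&(q[...,0]<xhi)&(q[...,1]>ylo)&(q[...,1]<yhi)
        if m.sum()>5:print(n,nm,m.sum(),np.median(q[m],0).round(1),cv2.minAreaRect(q[m].astype(np.float32)))
E
```

```text
t: 16.18
position: [0.4683, -0.0907, 0.1533]
orientation: [0.999, -0.054, 0.004, 0.0]
force: [1.1, -0.6, -0.0]
gripper_width: 0.0007
finger_force: 0.0
t 16.18 tcp [ 0.4683 -0.0907  0.1533] tcpFix [-110.4   -1.3] toolY fixdeg -90.0 F [ 1.1 -0.6 -0. ] q [-0.68  0.53  1.01  2.09 -0.61  0.84 -0.98] w 0.0007179455482404706
red [115  60  23  20 334] [125.  69.] [0.576 0.008 0.039] [-13.8 107.9]
yellow [ 232  143   93   24 2126] [278. 155.] [ 0.511 -0.095  0.087] [-67.7  -1. ]
scene tubetop 260 [48.6 -6.8] ((46.2118034362793, -6.100748062133789), (62.180419921875, 60.91354751586914), 0.25576382875442505)
scene handle 191 [ 84.6 148.1] ((81.32213592529297, 149.2483673095703), (17.66982078552246, 14.533796310424805), 28.567968368530273)
side tubetop 196 [ 45.  -11.4] ((44.90715408325195, -7.9337310791015625), (63.22169494628906, 63.21813201904297), 88.75418853759766)
side handle 121 [ 74.  145.7] ((76.05841064453125, 146.83694458007812), (16.35712242126465, 18.283992767333984), 74.47796630859375)
```

View pics/s4c.png

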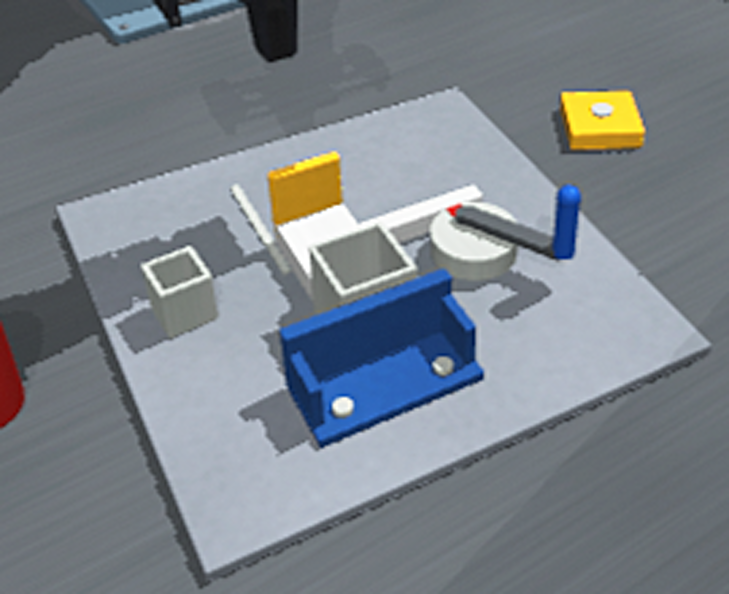

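The tube at (362,265) is flat against the blue stop, the red mark at (455,211) faces the lug, the slide is forward, and the offcut and magnet haven't moved. The gripper is clear of everything, so I'm handing in.

```bash
python3 -c "from cell import job_done;print(job_done())"
```

```text
the job is handed in; nothing more can be done
None
```

The job is handed in at about 16 s of the 56 s limit: the cam is at its low point (about 0.01 rad), the slide is forward at about 0.055, the tube is square against the stop, and I touched neither the tube nor the offcut, can or magnet.

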